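Fasten the draw latch of the sloping filings case

ROBOT

A 7-joint arm with a two-finger parallel gripper is mounted at the origin on the work surface. World frame = base frame: x ahead of the robot, y to its left, z up, the work surface at z = 0. Lengths are in m, angles in degrees, forces in N, time in s.
With the tool pointing down it reaches from about 0.425 to 1.025 m from the base axis. Payload 9.4 kg.
Tool frame: the origin (TCP) lies midway between the tips of the shut fingers; the grasp point (between the pads) lies 19 mm behind it; y points along the fingers, x is the direction in which the jaws open and shut, and the axes are right-handed (so a half turn about y gives the same grasp; the last joint's range is limited). The gripper opens to 93 mm and grips with 3 to 60 N. Pads are 15 mm wide; open, the fingers measure 128 mm over their backs; the gripper's body (75 mm by 188 mm) begins 65 mm behind the grasp point.
Start: joints at [-72.175, 34.337, -0.143, 91.639, 0.103, 54.024, -4.572], TCP at [0.274, 0.671, 0.219] pointing down, gripper open.
Joint ranges: [-147.43, 147.43], [-19.82, 112.94], [-74.19, 73.91], [6.32, 146.72], [-59.91, 239.91], [6.04, 106.73], [-150.56, 150.56]. Speed limits (degrees/s): [127.2, 127.2, 172.46, 172.46, 180, 180, 180].

INTERFACE

Orientations are given as [roll, pitch, yaw] about the fixed x, y, z axes, in that order (R = Rz(yaw) Ry(pitch) Rx(roll)).
In Python, from rig import sense, snapshot, sign_off gives the robot as it stands.
- The arm moves only by the shell command python3 -m creep 'ROWS' [OPENING] [FORCE]. ROWS is JSON, a list that holds one entry, the list of rows, each a list of 6 numbers: the shift along the tool's x, y, z as a fraction of full scale, then the turn, a rotation vector about the tool's x, y, z as a fraction of full scale. In form: [[[x, y, z, wx, wy, wz], ...]]. A call has 1 to 5 rows; each row shifts and turns the commanded pose from where the row before left it, along the tool's axes as they then stand; what a row does not reach is not made up. Full scale, the value 1, is 200 mm for a shift and 30 degrees for a turn. A row lasts 1/10 s, in which the tool goes at most 50 mm and 8.59 degrees, less where a joint would pass 70% of its speed; a pose out of reach is approached as far as the arm can. A call with a number of a shift or a turn outside -1 to 1 is refused whole. A call with a gripper value outside its range is refused whole. OPENING is the opening, from 0 (shut) to 1 (fully open), set as the call begins (- or left out, the last holds). The fingers move at their own pace and stop on an object; FORCE is the grip in N (left out, the last holds). Time passes only in rows, so rows that do not move let the fingers close. It gives the time, the measured TCP pose, the force and the opening at its end, in the units of the state.
- sense(): the state, without advancing time (a new reading comes with each control period).
- snapshot(name): name is "scene" or "top"; returns a dict with "image" (384x512x3 uint8, red, green, blue), "depth" (384x512 float32, m along the optical axis (not along the pixel's ray), 0 where there is no reading), "vfov" (degrees; the focal length in pixels is half the picture's height over the tangent of half this angle, whatever the lens; pixels are square), "cx", "cy" (the principal point, pixels), "R" (3x3) and "t" (3): a world point X has camera coordinates R X + t. Camera axes: x right, y down, z forward; pixel columns grow to the right and rows downward; lengths in m; the calibration is good to about 2 mm. A picture is of the moment at which its call begins.
- sign_off(): hands the job in, once; it reports no verdict.
The state is a dict: "time": time; "joints": joint angles; "joint_velocities": joint speeds; "effort": joint torques, N m; "tcp_pos": TCP position; "tool_rot": TCP orientation; "wrist_force": force on the tool from outside, world axes, zero at the start; "moment": the same for the moment, N m; "grip_width": finger opening in m.
Only numpy, scipy, OpenCV 4.12 (cv2) and the standard library are available. Lean on these libraries where they do the work, as an engineer would, in place of code of your own. Each camera call takes 0.05 s, during which the arm holds its last target.

TASK

Fasten the latch on the sloping face of the filings case: swing the steel wire loop over so that its crossbar drops behind the two hooks of the keeper on the lid, then push the lever all the way down, past its toggle point, so that the latch is tight and stays shut by itself. Leave the other things on the bench where they are.

Things in the scene. Friction and masses are not known exactly. Their poses are not given: they have to be found in the camera images.
- case: Heavy fixed blue-grey steel case 240 deep (x), 260 wide (y), 170 high; upright. Origin on the bench below the latch's foot; +x to its back, z up. Its front looks to the robot's right (yaw 1.2 to 1.95) and slopes at 35 degrees: 29 high at x=-94, 95 at x=0, 170 at x=+106, then flat to +145. Latch on this face at y=0. Face axes: u up the slope = case (cos35,0,sin35), w out of the face = (-sin35,0,cos35).
- pivot (a point): Hinge axis of the lever (along y), at y=0 of the case, 22 mm above the sloping face. Its frame's axes: x = u (up the slope), y as the case's, z = w (out of the face).
- lever (a joint): rad. From the pivot the lever points along -cos(q) u + sin(q) w: 0 flat, tip down the slope; pi/2 square to the face. Starts open at 1.65 to 2.15. Stops -0.14 (home) and 2.3. Stays where left; 0.5 N at the tip moves it. With the loop hooked, a spring resists the last 0.6 rad (3 N at the tip) and throws it back unless past the toggle point, about +0.07.
- lever_tip (a point): Outer end of the lever, a flat steel strip 24 wide (y), 5 thick, running 70 from the pivot to this point (mid-thickness).
- loop (a joint): rad, wire loop against lever. The loop turns freely on a pin across the lever, 16 mm from the pivot towards the lever's tip. From the pin it points along cos(e) u + sin(e) w, where e = loop - lever. Starts leaning back down-slope on its stop, loop = 4.1; falls by itself to the keeper's side once e is below about 0.9 (plumb: 0.96).
- loop_bar (a point): Middle of the loop's crossbar, a wire 5 thick along y, 40 long, 70 from the loop's pin. Side wires at y=+-20 join it to the pin, either side of the lever.
- loop_tab (a point): Point 90 from the loop's pin on its finger tab: flat, 14 wide (y), 5 thick, in the loop's plane, sticking out beyond the crossbar from 72 to 102 from the pin. Pinched across its 14 mm width (jaws along y) it can turn between the pads as it is swung over.
- keeper (a joint): m. How far the keeper is drawn down the slope against its spring (20 N per mm): 0 when idle, about 0.002 when the latch is fastened.
- keeper_seat (a point): Where the crossbar's centre sits when hooked: 57 up-slope of the pivot, 18 above the face (moves with the keeper); axes as pivot's. Keeper: two dark steel prongs, 7 wide, at y=+-12.5, the tab hangs between them. A loop let fall with the lever at its starting angle lands on their rails 10 to 22 up-slope of the seat; closing the lever draws it under the lips.
- keeper_lip (a point): Upper edge of the two hooks: 26 above the face, 3 up-slope of the seat. Each hook is a post with its bearing face 2.5 down-slope of the seat and a lip 22 to 26 above the face, open up-slope. Rails behind the hooks are 15.5 above the face and reach 32 up-slope of the seat.
- over_bar (a point): Middle of a fixed round bar along y over the latch, 12 thick, 140 up-slope of the pivot and 131 further out (w), on posts at y=+-137. It stops an upright gripper over the keeper; a tool leaning about 35 degrees, pointing square into the face, jaws along y, passes in front of it.
- pliers: Bystander, loose: pliers with red grips, 135 long, lying flat. Origin at the middle of its underside. Not to be moved.
- dish: Bystander, loose: a white open dish 70 x 50 x 18. Origin at the middle of its underside. Not to be moved.
- stone_block: Bystander, loose: a brown work block 100 x 140 x 45. Origin at the middle of its underside. Not to be moved.
- mandrel: Bystander, loose: a standing steel cone, a ring mandrel, 40 across the foot, 170 high. Origin at the middle of its underside. Not to be moved.
- funnel: Bystander, loose: an aluminium funnel standing mouth down, 80 across, 75 high. Origin at the middle of its underside. Not to be moved.
- burnisher: Bystander, loose: a screwdriver-like burnisher 150 long, lying flat. Origin at the middle of its underside. Not to be moved.

How it is judged:
By the outcome, as a careful person would: the job done as asked, in the order asked, and still so for the second after the job is handed in, with the robot touching nothing.
It also fails if it takes over 54 s, if anything falls off the work surface, if the arm or the gripper's body presses on something with over 40 N, if the wrist force passes 120 N, or if a joint passes its speed limit or range.

## Working session

There is one attempt and no reset: what is moved stays moved. The work goes in short steps, Python scripts to look and compute and a shell command to move; the robot and the scene stay as the last step left them, time stands still between calls to the robot, and variables do not carry over. Pictures are saved under pics/ and viewed, and the job is handed in when it is done.

```bash
ls; mkdir -p pics
python3 - <<'E'
from rig import sense, snapshot
import cv2,numpy as np
print(sense())
for n in("scene","top"):
    s=snapshot(n); cv2.imwrite(f"pics/{n}0.png",cv2.resize(s["image"][:,:,::-1],(800,600)))
    np.savez(f"{n}0.npz",**s)
    print(n,s["vfov"],s["cx"],s["cy"],s["R"],s["t"])
E
```

```text
pics
{'time': 0.0, 'joints': array([-72.17571215,  34.38618242,  -0.14615334,  91.68195695,
         0.10233205,  54.02302175,  -4.5722535 ]), 'joint_velocities': array([-0.0629171 , -0.06571098, -0.01698359, -0.18866781,  0.04104112,
       -0.05663795, -0.04481428]), 'effort': array([ 1.24750004e-03, -7.65072155e+01,  1.49810862e+00, -2.52340096e+01,
       -5.22877404e-02,  1.69196486e-02,  1.55197254e-04]), 'tcp_pos': array([0.27397617, 0.67069868, 0.21773246]), 'tool_rot': array([-90.00743032,   0.09072734,  67.78431325]), 'wrist_force': array([0.75369059, 0.68258288, 0.56499308]), 'moment': array([0.05749238, 0.06711305, 0.0683451 ]), 'grip_width': 0.09287169072672906}
scene 49.90230554476631 250.9242990957506 192.17955284083055 [[-0.80684339  0.59054175 -0.0162539 ]
 [ 0.41344475  0.54479973 -0.72955924]
 [-0.42198007 -0.59536014 -0.68372445]] [ 0.44204654 -0.11422905  1.4301243 ]
top 51.334887204745 257.4723735003136 191.91063059285838 [[-1.50026506e-02 -9.99887450e-01 -8.60195391e-05]
 [-9.98351900e-01  1.49843765e-02 -5.53981221e-02]
 [ 5.53931760e-02 -7.45240900e-04 -9.98464341e-01]] [0.06361192 0.58993548 1.1745828 ]
```

View pics/scene0.png

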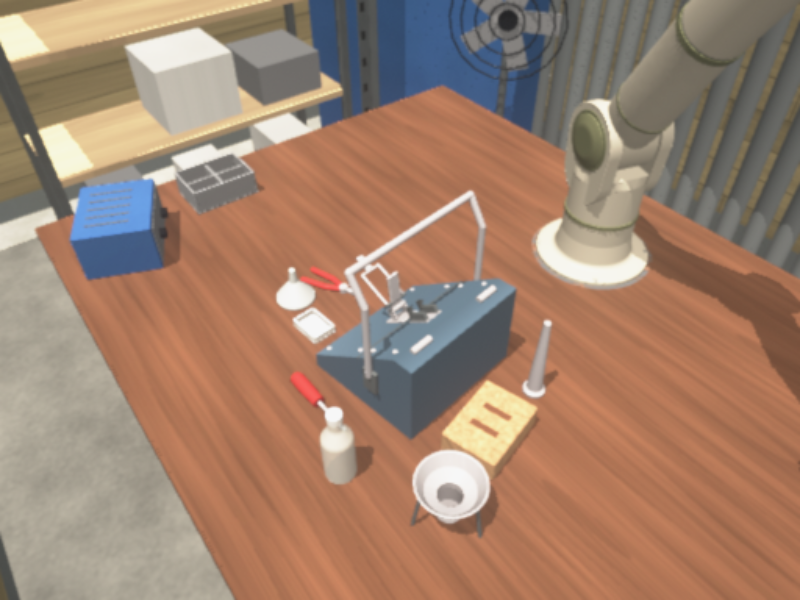

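View pics/top0.png

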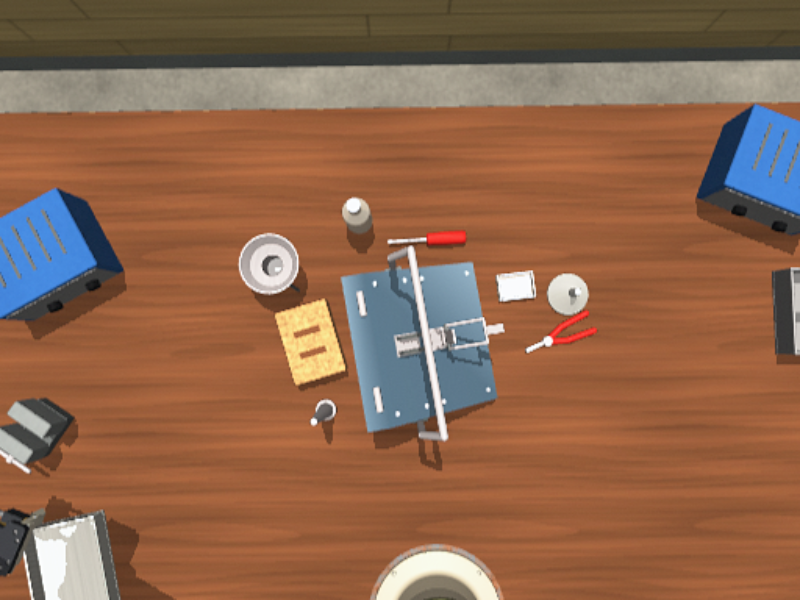

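Run:
```python
import cv2,numpy as np
s=np.load("top0.npz"); im=s["image"][150:300,200:340]; cv2.imwrite("pics/t1.png",cv2.resize(im[:,:,::-1],(700,750)[0:2] if 0 else (560,600),interpolation=cv2.INTER_CUBIC))
s=np.load("scene0.npz"); im=s["image"][110:290,190:340]; cv2.imwrite("pics/s1.png",cv2.resize(im[:,:,::-1],(500,600),interpolation=cv2.INTER_CUBIC))
```

```text
(no output)
```

View pics/t1.png

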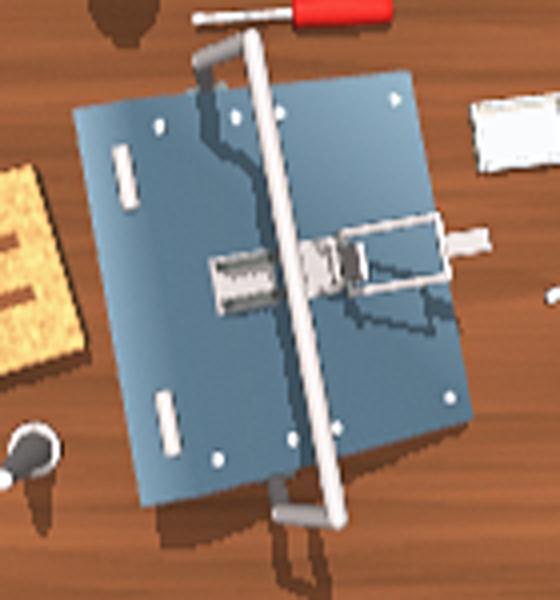

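View pics/s1.png

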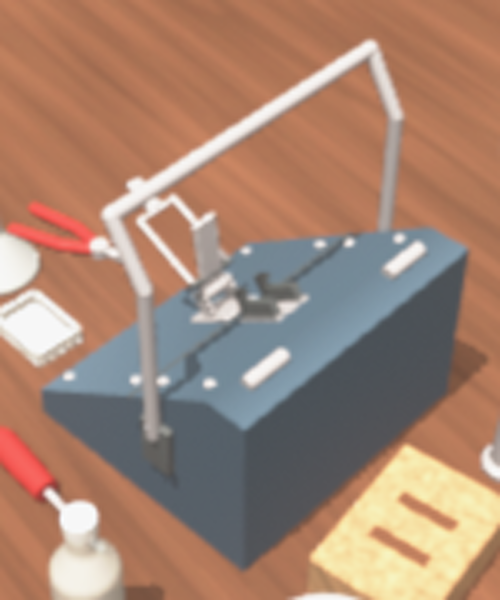

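```bash
cat > h.py <<'E'
import numpy as np
from rig import snapshot,sense
from scipy.spatial.transform import Rotation as Ro
def f(s): return s["image"].shape[0]/2/np.tan(np.radians(float(s["vfov"])/2))
def ray(s,u,v):
    d=np.array([(u-s["cx"])/f(s),(v-s["cy"])/f(s),1.]); R=s["R"]
    return -R.T@s["t"], R.T@d
def atz(s,u,v,z):
    c,d=ray(s,u,v); return c+d*(z-c[2])/d[2]
def proj(s,X):
    c=s["R"]@X+s["t"]; return np.array([c[0]/c[2]*f(s)+s["cx"],c[1]/c[2]*f(s)+s["cy"]])
def cloud(s):
    v,u=np.mgrid[0:384,0:512]; z=s["depth"]
    P=np.stack([(u-s["cx"])/f(s)*z,(v-s["cy"])/f(s)*z,z],-1)
    return (P-s["t"])@s["R"]
def rigid(A,B):
    a=A.mean(0);b=B.mean(0);z=complex(0)
    for p,q in zip(A-a,B-b): z+=complex(*q)*complex(*p).conjugate()
    y=np.angle(z);c,s_=np.cos(y),np.sin(y);R=np.array([[c,-s_],[s_,c]])
    return y,b-R@a,(A@R.T+b-R@a)-B
E
python3 - <<'E'
from h import *
s=np.load("top0.npz")
px=[(75,110,.17),(142,505,.17),(410,72,.029),(471,412,.029)]
B=np.array([atz(s,200+a/4-.5+.125*0,150+b/4-.5,z)[:2] for a,b,z in px])
A=np.array([(.145,.13),(.145,-.13),(-.094,.13),(-.094,-.13)])
for sg in(1,-1):
  A2=A*[1,sg]; print(rigid(A2,B))
# slope plane fit
for n in("top","scene"):
    s=np.load(n+"0.npz");P=cloud(s);im=s["image"].astype(int)
    m=(im[...,2]>im[...,0]+25)&(s["depth"]>0)&(P[...,0]>.3)&(P[...,0]<.9)&(abs(P[...,1])<.2)&(P[...,2]>.04)&(P[...,2]<.16)
    Q=P[m]
    if n=="scene": Q=Q[Q[:,2]>.02]
    for k in range(8):
        c=Q.mean(0);u,sv,vt=np.linalg.svd(Q-c,full_matrices=False);r=(Q-c)@vt[2];Q=Q[abs(r)<max(.003,2*r.std())]
    nrm=vt[2]*np.sign(vt[2][2]);print(n,len(Q),c,nrm,np.degrees(np.arccos(nrm[2])),np.arctan2(-nrm[1],-nrm[0]))
E
```

```text
(np.float64(-1.489096951361435), array([0.51315472, 0.04456469]), array([[ 0.03188396, -0.24563789],
       [ 0.02768257, -0.22631481],
       [-0.02543305,  0.2269337 ],
       [-0.03413349,  0.245019  ]]))
(np.float64(1.7334955092075424), array([ 0.51936629, -0.0060135 ]), array([[ 0.00149165,  0.00183395],
       [-0.00014333,  0.00025984],
       [ 0.00239285,  0.00035905],
       [-0.00374117, -0.00245284]]))
top 4155 [0.51622167 0.00606304 0.1029729 ] [ 0.09143771 -0.56424335  0.82052946] 34.86217057910547 1.7314533662688658
scene 1243 [0.53175064 0.01465217 0.10650112] [ 0.0915486  -0.5655711   0.81960246] 34.95498218563225 1.7312737037220183
```

```bash
cat >> h.py <<'E'
Y=1.732; O=np.array([.5193,-.006,0])
def frame():
    C=np.array([[np.cos(Y),-np.sin(Y),0],[np.sin(Y),np.cos(Y),0],[0,0,1]])
    a=np.radians(35);u=C@[np.cos(a),0,np.sin(a)];w=C@[-np.sin(a),0,np.cos(a)];y=C@[0,1,0]
    F=np.stack([u,y,w],1) # columns
    pv=O+[0,0,.095]+.022*w
    return F,pv
def toF(P):
    F,pv=frame(); return (P-pv)@F
def toW(p):
    F,pv=frame(); return pv+F@np.asarray(p)
E
python3 - <<'E'
from h import *
for n in("top","scene"):
    s=np.load(n+"0.npz");P=cloud(s);q=toF(P);ok=s["depth"]>0
    face=ok&(abs(q[...,2]+.022)<.004)&(abs(q[...,1])<.1)&(q[...,0]>-.1)&(q[...,0]<.1)
    print(n,"face w med",np.median(q[face][:,2]))
    bar=ok&(abs(q[...,0]-.14)<.03)&(abs(q[...,2]-.131)<.03)&(abs(q[...,1])<.12)
    print("bar",np.median(q[bar],0),q[bar].max(0),q[bar].min(0))
    lt=ok&(q[...,2]>-.012)&(abs(q[...,1])<.04)&(q[...,0]>-.18)&(q[...,0]<.11)&(q[...,2]<.11)
    Q=q[lt]*1000
    v,u=np.nonzero(lt)
    o=np.argsort(Q[:,0])
    for i in o[::3 if n=="top" else 3]: print(u[i],v[i],Q[i].round())
E
```

```text
top face w med -0.022460896936305392
bar [0.14307548 0.0015836  0.13445437] [0.1483223  0.11946216 0.13857467] [ 0.13413866 -0.11963601  0.12488607]
329 212 [-179.   16.  -11.]
328 204 [-178.   -8.   -8.]
325 196 [-175.  -33.  -11.]
322 211 [-41.   6. 103.]
321 207 [-39.  -5. 104.]
321 209 [-38.   0. 104.]
318 207 [-37.  -6.  96.]
319 209 [-36.  -0.  98.]
319 210 [-35.   2.  99.]
319 207 [-35.  -6. 101.]
316 210 [-34.   1.  89.]
316 211 [-33.   3.  89.]
318 211 [-33.   4.  97.]
317 209 [-33.  -1.  95.]
315 210 [-32.   0.  87.]
315 209 [-31.  -2.  89.]
316 209 [-31.  -2.  93.]
315 208 [-30.  -5.  91.]
314 211 [-29.   2.  86.]
311 208 [-29.  -6.  77.]
312 219 [-28.  22.  75.]
312 208 [-27.  -6.  83.]
310 204 [-27. -17.  78.]
312 215 [-27.  12.  78.]
312 213 [-26.   7.  80.]
310 214 [-26.   9.  73.]
308 203 [-25. -21.  73.]
310 208 [-25.  -7.  78.]
311 219 [-24.  22.  74.]
309 206 [-24. -13.  76.]
310 207 [-24. -10.  79.]
310 213 [-24.   6.  75.]
309 205 [-23. -15.  78.]
307 204 [-23. -19.  71.]
309 208 [-23.  -7.  77.]
310 212 [-22.   3.  78.]
309 209 [-21.  -5.  77.]
305 204 [-20. -20
[... 4941 characters left out ...]
 -20.  -4.]
260 197 [ 48. -16.   3.]
260 199 [ 49. -19.  -1.]
267 192 [51. 10.  3.]
262 200 [ 51. -16.  -7.]
269 195 [52. 11. -7.]
268 195 [53.  7. -4.]
261 197 [ 53. -16.   3.]
269 194 [53. 11. -4.]
261 198 [ 54. -18.   1.]
263 198 [ 55. -13.  -2.]
269 196 [56.  6. -7.]
263 202 [ 57. -20. -10.]
263 197 [ 58. -14.   1.]
262 198 [ 59. -18.   1.]
264 202 [ 62. -20. -10.]
265 201 [ 63. -17.  -9.]
265 202 [ 66. -20. -11.]
272 197 [ 67.   6. -11.]
273 195 [70. 10. -7.]
273 197 [ 73.   5. -10.]
274 195 [73. 10. -7.]
275 196 [ 76.  10. -10.]
274 196 [77.  6. -8.]
275 195 [80.  8. -6.]
277 195 [83. 12. -9.]
276 196 [85.  7. -8.]
270 200 [ 86. -17.  -7.]
277 197 [ 86.   7. -12.]
277 196 [88.  7. -9.]
```

```bash
cat >> h.py <<'E'
def cur():
    s=sense(); return s,np.array(s["tcp_pos"]),Ro.from_euler('xyz',s["tool_rot"],degrees=True)
def face_R():
    F,_=frame(); return Ro.from_matrix(np.stack([-F[:,1],-F[:,2],F[:,0]],1))
def plan(p,R,n):
    s,p0,R0=cur()
    rv=(R0.inv()*R).as_rotvec(degrees=True)/n
    step=(np.asarray(p)-p0)/n; Rk=R0
    for k in range(n):
        # shift given in the axes at the row's start
        print(np.round(np.r_[Rk.inv().apply(step)/.2, rv/30],3).tolist())
        Rk=Rk*Ro.from_rotvec(rv,degrees=True)
def where():
    s,p,R=cur(); F,_=frame()
    print("t",round(float(s["time"]),2),"face mm",(toF(p)*1000).round(1),"w",p.round(3),"rotvec err",(R.inv()*face_R()).as_rotvec(degrees=True).round(1),
      "Fface",(np.array(s["wrist_force"])@F).round(1),"grip",round(float(s["grip_width"]),3),"j",np.round(s["joints"],0))
E
python3 - <<'E'
from h import *
where(); F,pv=frame(); print(pv,F)
print(toW([-.07,0,.25]),toW([-.07,0,.08]))
plan([.274,.671,.48],cur()[2],5)
E
```

```text
t 0.1 face mm [ 649.9  133.5 -327.1] w [0.274 0.671 0.218] rotvec err [ 31.9  56.6 -17.9] Fface [ 0.1 -0.3 -0.1] grip 0.093 j [-72.  34.  -0.  92.   0.  54.  -5.]
[ 0.52132538 -0.01845508  0.11302134] [[-0.13147914 -0.9870348   0.09206268]
 [ 0.80853158 -0.16050639 -0.5661399 ]
 [ 0.57357644  0.          0.81915204]]
[ 0.55354459 -0.21658726  0.27765901] [ 0.53789393 -0.12034348  0.13840316]
[-0.0, -0.262, 0.0, 0.0, 0.0, 0.0]
[-0.0, -0.262, 0.0, 0.0, 0.0, 0.0]
[-0.0, -0.262, 0.0, 0.0, 0.0, 0.0]
[-0.0, -0.262, 0.0, 0.0, 0.0, 0.0]
[-0.0, -0.262, 0.0, 0.0, 0.0, 0.0]
```

```bash
python3 -m creep '[[[0,-0.25,0,0,0,0],[0,-0.25,0,0,0,0],[0,-0.25,0,0,0,0],[0,-0.25,0,0,0,0],[0,-0.25,0,0,0,0]]]' 0 20
python3 - <<'E'
from h import *
where()
Rd=Ro.from_matrix(np.array([[np.cos(Y-np.pi/2),0,-np.sin(Y-np.pi/2)],[np.sin(Y-np.pi/2),0,np.cos(Y-np.pi/2)],[0,-1,0]]).dot(np.diag([1,1,1])))
print(Rd.as_matrix(),np.linalg.det(Rd.as_matrix()))
E
```

```text
time: 0.6
tcp_pos: [0.274, 0.6706, 0.4705]
tool_rot: [-90.0, 0.0, 67.8]
wrist_force: [0.7, 1.7, -0.1]
grip_width: 0.0575
t 0.6 face mm [ 794.7  133.5 -120.1] w [0.274 0.671 0.47 ] rotvec err [ 31.9  56.6 -17.9] Fface [ 1.2 -1.  -1. ] grip 0.058 j [-73.  26.   1.  71.  -0.  83.  -4.]
[[ 0.9870348   0.         -0.16050639]
 [ 0.16050639  0.          0.9870348 ]
 [ 0.         -1.          0.        ]] 0.9999999999999993
```

Run:
```python
from h import *
a=Y-np.pi/2;c,s=np.cos(a),np.sin(a)
plan([.6,-.23,.48],Ro.from_matrix([[c,0,-s],[s,0,c],[0,-1,0]]),20)
```

```text
[-0.178, -0.002, -0.161, 0.0, 0.098, -0.0]
[-0.169, -0.002, -0.169, 0.0, 0.098, -0.0]
[-0.16, -0.002, -0.178, 0.0, 0.098, -0.0]
[-0.151, -0.002, -0.186, 0.0, 0.098, -0.0]
[-0.141, -0.002, -0.193, 0.0, 0.098, -0.0]
[-0.131, -0.002, -0.2, 0.0, 0.098, -0.0]
[-0.121, -0.002, -0.207, 0.0, 0.098, -0.0]
[-0.11, -0.002, -0.213, 0.0, 0.098, -0.0]
[-0.099, -0.002, -0.218, 0.0, 0.098, -0.0]
[-0.088, -0.002, -0.223, 0.0, 0.098, -0.0]
[-0.076, -0.002, -0.227, 0.0, 0.098, -0.0]
[-0.065, -0.002, -0.231, 0.0, 0.098, -0.0]
[-0.053, -0.002, -0.234, 0.0, 0.098, -0.0]
[-0.041, -0.002, -0.236, 0.0, 0.098, -0.0]
[-0.029, -0.002, -0.238, 0.0, 0.098, -0.0]
[-0.017, -0.002, -0.239, 0.0, 0.098, -0.0]
[-0.004, -0.002, -0.239, 0.0, 0.098, -0.0]
[0.008, -0.002, -0.239, 0.0, 0.098, -0.0]
[0.02, -0.002, -0.239, 0.0, 0.098, -0.0]
[0.032, -0.002, -0.237, 0.0, 0.098, -0.0]
```

```bash
python3 -m creep '[[[-0.18,0,-0.16,0,0.1,0],[-0.17,0,-0.17,0,0.1,0],[-0.16,0,-0.18,0,0.1,0],[-0.15,0,-0.19,0,0.1,0],[-0.14,0,-0.19,0,0.1,0]]]'
python3 -m creep '[[[-0.13,0,-0.2,0,0.1,0],[-0.12,0,-0.21,0,0.1,0],[-0.11,0,-0.21,0,0.1,0],[-0.1,0,-0.22,0,0.1,0],[-0.09,0,-0.22,0,0.1,0]]]'
python3 -m creep '[[[-0.08,0,-0.23,0,0.1,0],[-0.07,0,-0.23,0,0.1,0],[-0.05,0,-0.23,0,0.1,0],[-0.04,0,-0.24,0,0.1,0],[-0.03,0,-0.24,0,0.1,0]]]'
python3 - <<'E'
from h import *
where()
plan(toW([-.09,0,.3]),face_R(),10)
E
```

```text
time: 1.1
tcp_pos: [0.3561, 0.4431, 0.4684]
tool_rot: [-90.0, 0.0, 52.6]
wrist_force: [0.4, 1.0, -0.0]
grip_width: 0.0178
time: 1.6
tcp_pos: [0.4352, 0.2174, 0.4685]
tool_rot: [-90.0, 0.0, 37.7]
wrist_force: [0.6, -0.3, -0.5]
grip_width: 0.0001
time: 2.1
tcp_pos: [0.5126, -0.0104, 0.4687]
tool_rot: [-90.0, -0.0, 22.7]
wrist_force: [0.6, 0.7, -0.4]
grip_width: 0.0004
t 2.1 face mm [211.7   7.3 286. ] w [ 0.513 -0.01   0.469] rotvec err [34.8 13.  -4.1] Fface [ 0.3 -0.7 -0.7] grip 0.0 j [-30.   7.  29.  99.  -4.  74.  23.]
[-0.026, 0.081, -0.125, 0.116, 0.043, -0.014]
[-0.024, 0.073, -0.13, 0.116, 0.043, -0.014]
[-0.021, 0.065, -0.135, 0.116, 0.043, -0.014]
[-0.019, 0.056, -0.139, 0.116, 0.043, -0.014]
[-0.016, 0.047, -0.143, 0.116, 0.043, -0.014]
[-0.013, 0.039, -0.145, 0.116, 0.043, -0.014]
[-0.01, 0.03, -0.148, 0.116, 0.043, -0.014]
[-0.006, 0.02, -0.15, 0.116, 0.043, -0.014]
[-0.003, 0.011, -0.151, 0.116, 0.043, -0.014]
[0.0, 0.002, -0.151, 0.116, 0.043, -0.014]
```

```bash
python3 -m creep '[[[-0.03,0.06,-0.13,0.12,0.04,-0.01],[-0.02,0.06,-0.13,0.12,0.04,-0.01],[-0.02,0.06,-0.14,0.12,0.04,-0.01],[-0.02,0.06,-0.14,0.12,0.04,-0.01],[-0.02,0.05,-0.14,0.12,0.04,-0.02]]]'
python3 -m creep '[[[-0.01,0.04,-0.15,0.11,0.04,-0.02],[-0.01,0.03,-0.15,0.11,0.04,-0.02],[-0.01,0.02,-0.15,0.11,0.05,-0.02],[0,0.01,-0.15,0.11,0.05,-0.01],[0,0,-0.15,0.11,0.05,-0.01]]]'
python3 - <<'E'
from h import *
where()
plan(toW([-.08,0,.2]),face_R(),5)
import cv2
s=snapshot("scene");cv2.imwrite("pics/s2.png",cv2.resize(s["image"][:,:,::-1],(800,600)))
E
```

```text
time: 2.6
tcp_pos: [0.5371, -0.1361, 0.393]
tool_rot: [-71.8, -0.9, 16.5]
wrist_force: [-0.2, 1.0, 0.5]
grip_width: 0.0004
time: 3.1
tcp_pos: [0.5629, -0.2623, 0.3116]
tool_rot: [-55.2, 0.1, 9.4]
wrist_force: [0.8, 0.1, 0.4]
grip_width: 0.0005
t 3.1 face mm [-88.7  -1.9 304.5] w [ 0.563 -0.262  0.312] rotvec err [ 0.2  0.  -0.2] Fface [ 0.2 -0.8  0.4] grip 0.0 j [ 15.  37.  32.  88. -37.  92.  65.]
[-0.002, 0.104, 0.009, 0.001, 0.0, -0.001]
[-0.002, 0.105, 0.009, 0.001, 0.0, -0.001]
[-0.002, 0.105, 0.009, 0.001, 0.0, -0.001]
[-0.002, 0.105, 0.009, 0.001, 0.0, -0.001]
[-0.002, 0.105, 0.009, 0.001, 0.0, -0.001]
```

View pics/s2.png

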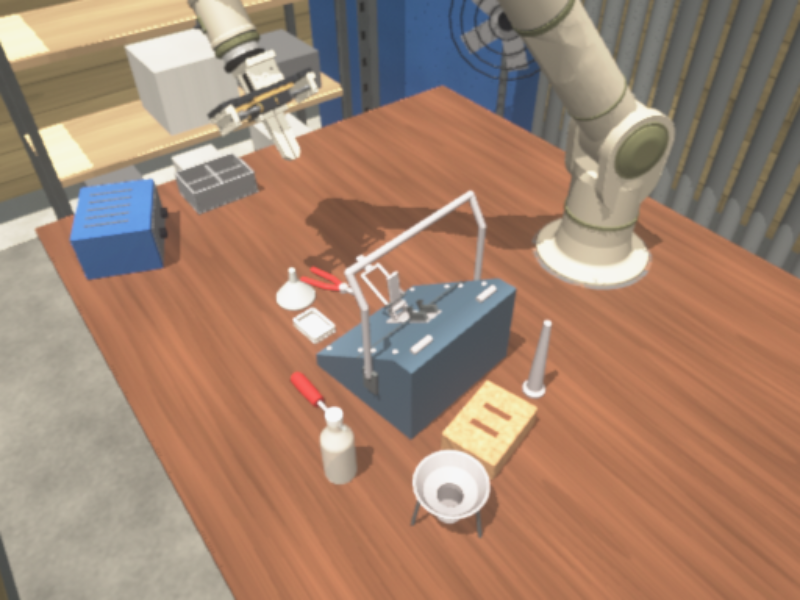

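```bash
python3 -m creep '[[[0,0.2,0.01,0,0,0],[0,0.2,0.01,0,0,0],[0,0.2,0.01,0,0,0],[-0.01,0.2,0.01,0,0,0],[0,0.2,0.01,0,0,0]]]'
python3 -m creep '[[[0,0.05,0,0,0,0],[0,0.05,0,0,0,0],[0,0.03,0,0,0,0],[0,0,0,0,0,0]]]'
python3 - <<'E'
from h import *
where()
import cv2
for n in("scene","top"):
    s=snapshot(n);c=s["image"][110:260,190:340] ; cv2.imwrite(f"pics/{n}3.png",cv2.resize(c[:,:,::-1],(600,600),interpolation=cv2.INTER_CUBIC))
E
```

```text
time: 3.65
tcp_pos: [0.5399, -0.1404, 0.1526]
tool_rot: [-55.4, 0.1, 9.4]
wrist_force: [0.1, 0.2, -0.2]
grip_width: 0.0002
time: 4.05
tcp_pos: [0.5385, -0.1276, 0.1327]
tool_rot: [-55.4, 0.1, 9.4]
wrist_force: [-1.0, 0.2, 0.6]
grip_width: 0.0002
t 4.05 face mm [-79.2   0.5  79.5] w [ 0.539 -0.128  0.133] rotvec err [ 0.4  0.1 -0.1] Fface [0.7 1.  0.3] grip 0.0 j [  8.  42.  26. 109. -47.  68.  73.]
```

View pics/scene3.png

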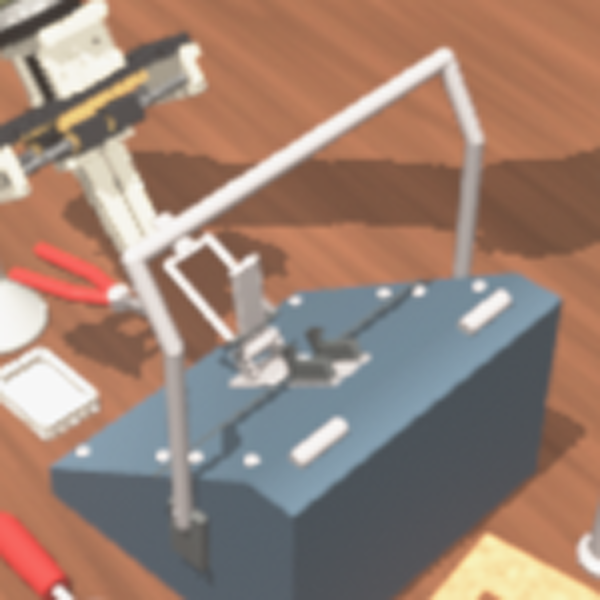

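View pics/top3.png

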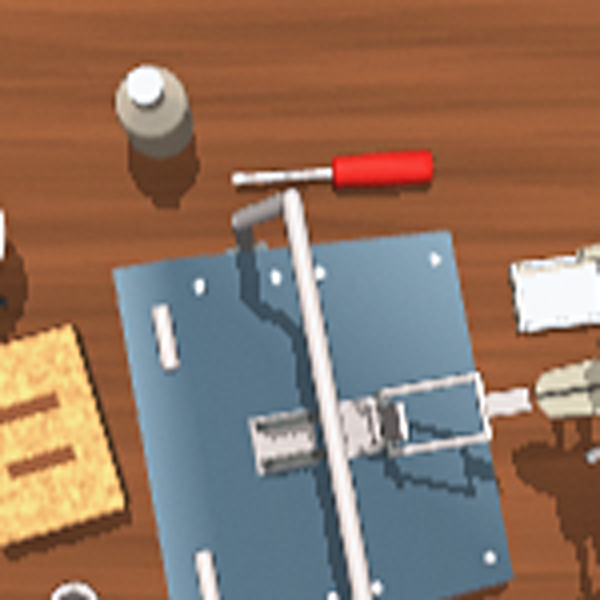

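```bash
python3 -m creep '[[[0,0,0.06,0,0,0],[0,0,0.04,0,0,0],[0,0,0.04,0,0,0],[0,0,0.04,0,0,0],[0,0,0.04,0,0,0]]]'
python3 -m creep '[[[0,0,0.04,0,0,0],[0,0,0.04,0,0,0],[0,0,0.04,0,0,0],[0,0,0.04,0,0,0],[0,0,0,0,0,0]]]'
python3 - <<'E'
from h import *
where()
import cv2
for n in("scene","top"):
    s=snapshot(n);c=s["image"][110:260,190:340] ; cv2.imwrite(f"pics/{n}4.png",cv2.resize(c[:,:,::-1],(600,600),interpolation=cv2.INTER_CUBIC))
E
```

```text
time: 4.65
tcp_pos: [0.5322, -0.0905, 0.158]
tool_rot: [-55.4, 0.1, 9.4]
wrist_force: [-0.3, -0.7, -0.4]
grip_width: 0.0007
time: 5.15
tcp_pos: [0.528, -0.0642, 0.1763]
tool_rot: [-55.3, 0.1, 9.5]
wrist_force: [-0.2, 0.8, 0.2]
grip_width: 0.0007
t 5.15 face mm [-1.6  0.8 78.3] w [ 0.528 -0.064  0.176] rotvec err [ 0.3  0.2 -0.2] Fface [ 0.8  0.1 -0.4] grip 0.001 j [  2.  37.  26. 113. -47.  68.  68.]
```

View pics/scene4.png

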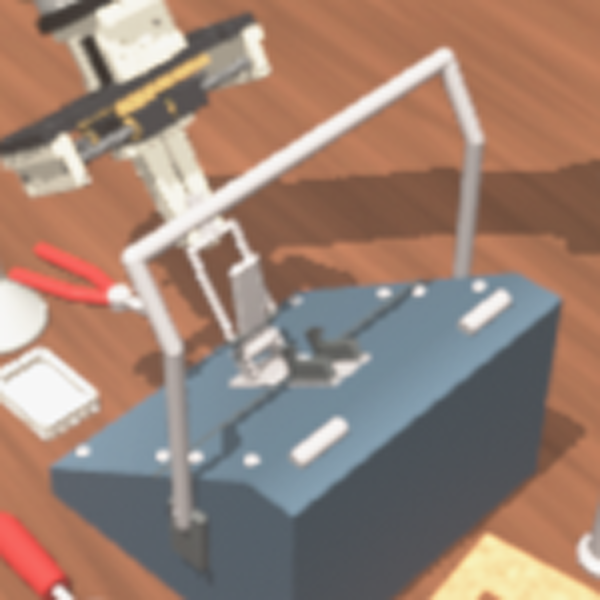

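View pics/top4.png

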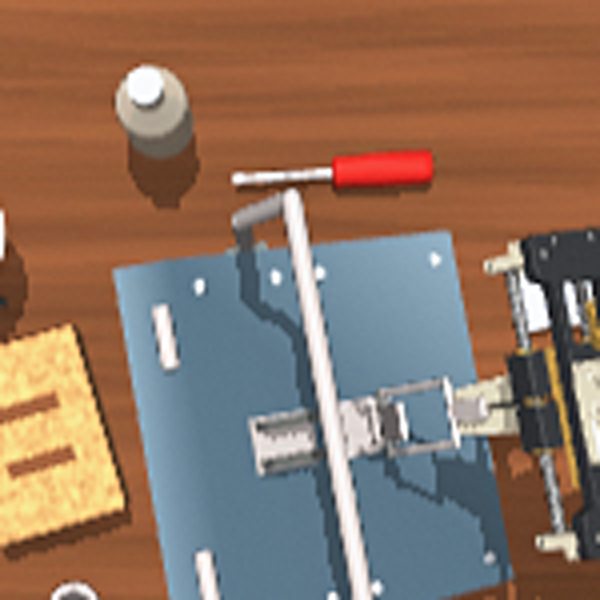

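The loop is swinging with the fingers: the tab lies against them at (470,405) in the top crop, and the lever has not moved. I'll keep pushing.

```bash
python3 -m creep '[[[0,0,0.04,0,0,0],[0,0,0.04,0,0,0],[0,0,0.04,0,0,0],[0,0,0.04,0,0,0],[0,0,0.04,0,0,0]]]'
python3 -m creep '[[[0,0,0.04,0,0,0],[0,0,0.03,0,0,0],[0,0,0.02,0,0,0],[0,0,0,0,0,0]]]'
python3 - <<'E'
from h import *
where()
import cv2
for n in("scene","top"):
    s=snapshot(n);c=s["image"][110:260,190:340] ; cv2.imwrite(f"pics/{n}5.png",cv2.resize(c[:,:,::-1],(600,600),interpolation=cv2.INTER_CUBIC))
E
```

```text
time: 5.75
tcp_pos: [0.5225, -0.032, 0.1988]
tool_rot: [-55.3, 0.1, 9.4]
wrist_force: [-0.5, -0.0, -0.1]
grip_width: 0.0004
time: 6.15
tcp_pos: [0.5202, -0.0177, 0.2089]
tool_rot: [-55.4, 0.1, 9.4]
wrist_force: [-0.8, -0.2, 0.3]
grip_width: 0.0006
t 6.15 face mm [55.8  1.  78. ] w [ 0.52  -0.018  0.209] rotvec err [ 0.4  0.1 -0.2] Fface [0.1 0.8 0.2] grip 0.001 j [ -3.  32.  27. 115. -47.  67.  63.]
```

View pics/scene5.png

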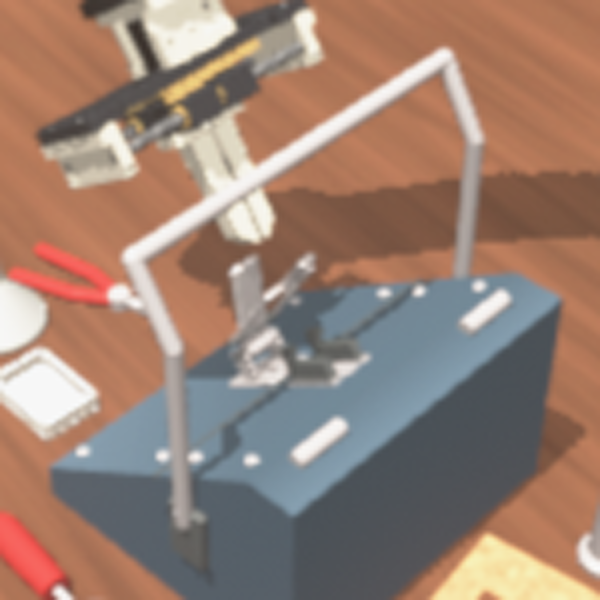

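View pics/top5.png

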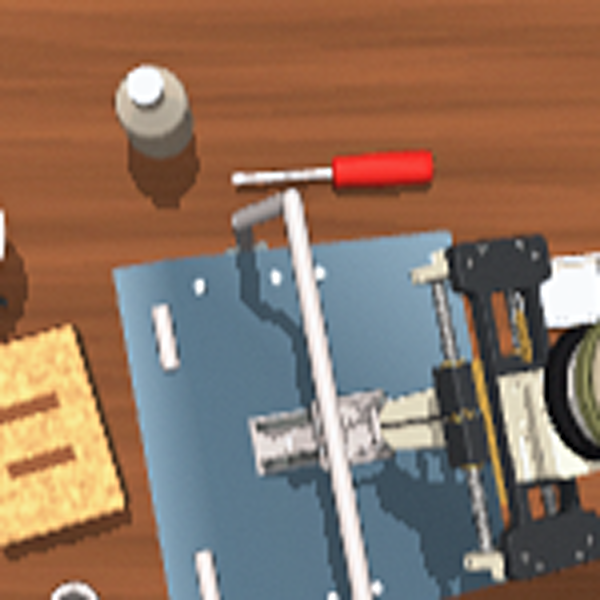

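```bash
python3 -m creep '[[[0,0,0.02,0,0,0],[0,0,0,0,0,0],[0,0,0,0,0,0],[0,0,0,0,0,0]]]'
python3 - <<'E'
from h import *
where()
import cv2
s=snapshot("scene");c=s["image"][150:225,215:315] ; cv2.imwrite(f"pics/s6.png",cv2.resize(c[:,:,::-1],(800,600),interpolation=cv2.INTER_CUBIC))
q=toF(cloud(s));lt=(s["depth"]>0)&(q[...,2]>-.012)&(abs(q[...,1])<.04)&(q[...,0]>.03)&(q[...,0]<.14)&(q[...,2]<.06)
v,u=np.nonzero(lt);Q=q[lt]*1000
for i in np.argsort(Q[:,0])[::2]: print(u[i],v[i],Q[i].round())
E
```

```text
time: 6.65
tcp_pos: [0.5197, -0.015, 0.2108]
tool_rot: [-55.4, 0.1, 9.4]
wrist_force: [0.3, 0.3, 0.2]
grip_width: 0.0005
t 6.65 face mm [59.1  1.  78. ] w [ 0.52  -0.015  0.211] rotvec err [ 0.4  0.1 -0.2] Fface [ 0.3 -0.4  0. ] grip 0.0 j [ -3.  32.  27. 115. -47.  67.  63.]
253 197 [ 30. -24.   8.]
248 180 [ 31. -15.  55.]
264 190 [31. 17.  6.]
252 176 [33.  0. 59.]
254 198 [ 35. -26.   6.]
265 191 [38. 13.  5.]
256 197 [ 39. -22.   6.]
255 198 [ 42. -27.   6.]
266 191 [42. 14.  4.]
267 191 [46. 14.  4.]
257 198 [ 46. -24.   5.]
268 191 [47. 16.  3.]
266 194 [48.  6. -1.]
258 199 [ 48. -24.   1.]
261 201 [ 49. -19.  -8.]
268 196 [50.  8. -8.]
267 194 [50.  7. -1.]
260 197 [ 50. -17.   3.]
262 201 [ 51. -17.  -9.]
261 197 [ 52. -15.   2.]
268 195 [52.  7. -5.]
260 198 [ 53. -20.   2.]
267 193 [53.  7.  2.]
270 195 [54. 12. -7.]
269 196 [54.  7. -8.]
263 202 [ 55. -18. -11.]
260 200 [ 56. -25.  -1.]
261 198 [ 57. -20.   2.]
268 193 [57.  7.  1.]
270 192 [57. 14.  0.]
268 192 [57.  8.  4.]
269 192 [59. 10.  3.]
271 195 [59. 11. -7.]
269 193 [59.  8.  1.]
264 202 [ 61. -20. -11.]
272 1
[... 388 characters left out ...]
]
266 200 [ 76. -21.  -4.]
270 197 [77. -6. -4.]
274 194 [77.  9. -3.]
275 195 [78. 10. -7.]
276 193 [78. 15. -4.]
269 200 [ 79. -15.  -8.]
268 201 [ 80. -20.  -8.]
273 196 [81.  1. -5.]
269 201 [ 82. -18.  -9.]
270 200 [ 83. -15.  -8.]
272 198 [84. -7. -7.]
273 197 [84. -3. -6.]
278 195 [85. 13. -9.]
275 196 [86.  3. -6.]
273 198 [86. -6. -7.]
277 196 [87.  8. -9.]
278 196 [ 87.  11. -11.]
272 200 [ 87. -12. -10.]
274 197 [88. -2. -6.]
275 197 [89. -0. -8.]
273 199 [ 91. -10.  -8.]
275 198 [91. -3. -9.]
274 198 [91. -6. -7.]
275 199 [ 94.  -7. -10.]
277 197 [95.  1. -8.]
278 197 [97.  3. -9.]
278 198 [ 99.  -0. -11.]
279 197 [100.   3. -10.]
278 199 [103.  -4. -11.]
279 198 [104.  -1. -11.]
```

View pics/s6.png

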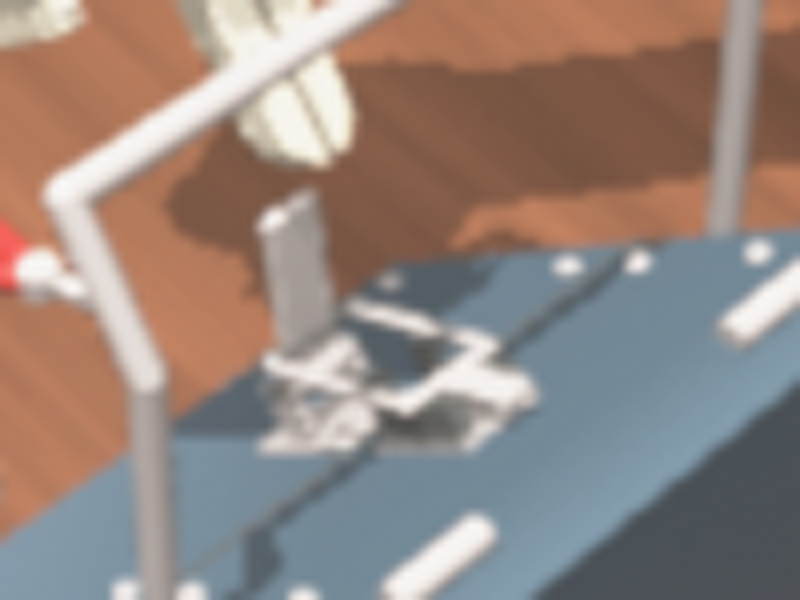

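```bash
python3 -m creep '[[[0,0.08,0,0,0,0],[0,0.07,0,0,0,0],[0,0,-0.06,0,0,0],[0,0,-0.06,0,0,0],[0,0,-0.06,0,0,0]]]'
python3 -m creep '[[[0,0,-0.06,0,0,0],[0,0,-0.06,0,0,0],[0,0,-0.04,0,0,0],[0,0.01,-0.03,0,0,0],[0,0.02,-0.04,0,0,0]]]'
python3 - <<'E'
from h import *
where()
import cv2
s=snapshot("scene");c=s["image"][140:215,215:315] ; cv2.imwrite(f"pics/s7.png",cv2.resize(c[:,:,::-1],(800,600),interpolation=cv2.INTER_CUBIC))
E
```

```text
time: 7.2
tcp_pos: [0.5219, -0.0285, 0.165]
tool_rot: [-55.4, 0.1, 9.4]
wrist_force: [0.4, 0.5, 0.7]
grip_width: 0.0006
time: 7.7
tcp_pos: [0.5274, -0.0616, 0.1344]
tool_rot: [-55.4, 0.1, 9.4]
wrist_force: [0.2, 1.1, 0.8]
grip_width: 0.0005
t 7.7 face mm [-23.4   0.9  42.5] w [ 0.527 -0.062  0.134] rotvec err [ 0.4  0.1 -0.2] Fface [ 1.3 -0.3  0.1] grip 0.0 j [  3.  40.  25. 114. -50.  64.  72.]
```

View pics/s7.png

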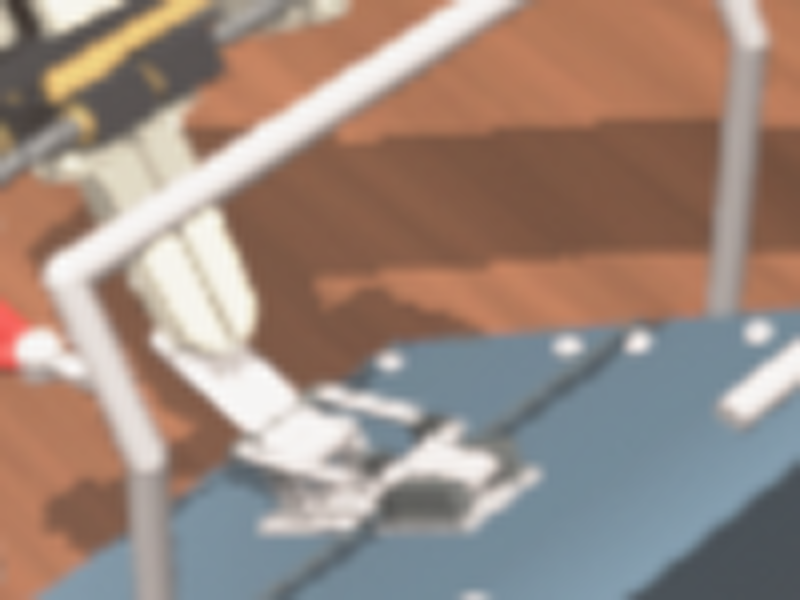

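```bash
python3 -m creep '[[[0,0.03,-0.03,0,0,0],[0,0.03,-0.025,0,0,0],[0,0.03,-0.02,0,0,0],[0,0.03,-0.015,0,0,0],[0,0,0,0,0,0]]]'
python3 - <<'E'
from h import *
where()
import cv2
s=snapshot("scene");c=s["image"][150:225,215:315] ; cv2.imwrite(f"pics/s8.png",cv2.resize(c[:,:,::-1],(800,600),interpolation=cv2.INTER_CUBIC))
q=toF(cloud(s));lt=(s["depth"]>0)&(q[...,2]>-.014)&(abs(q[...,1])<.035)&(q[...,0]>.03)&(q[...,0]<.14)&(q[...,2]<.06)
v,u=np.nonzero(lt);Q=q[lt]*1000
for i in np.argsort(Q[:,0])[::3]: print(Q[i].round().astype(int).tolist(),end=' ')
E
```

```text
time: 8.25
tcp_pos: [0.5272, -0.0619, 0.1038]
tool_rot: [-55.3, 0.2, 9.4]
wrist_force: [-0.3, 0.9, 0.9]
grip_width: -0.0
t 8.25 face mm [-41.2   1.2  17.5] w [ 0.527 -0.062  0.104] rotvec err [ 0.3  0.1 -0.2] Fface [1.3 0.1 0.2] grip -0.0 j [  4.  43.  24. 115. -52.  62.  74.]
[31, 13, -1] [39, -25, -1] [44, -25, -4] [45, -24, -2] [47, 5, -3] [47, -19, -11] [48, -20, 2] [49, 6, 2] [50, -25, -4] [50, 10, -3] [51, -19, -5] [53, 13, -8] [53, 14, 1] [54, 6, 2] [54, 15, -3] [54, -17, -3] [55, -16, 0] [56, -19, -11] [56, -14, -8] [57, 16, -4] [57, -16, -4] [58, -20, 5] [59, 12, -7] [61, -14, -8] [62, -1, -3] [62, -7, -6] [66, -2, -6] [67, -1, -3] [68, 1, -5] [69, 10, -7] [70, -18, -8] [73, 1, -5] [73, -14, -8] [75, -18, -12] [76, -6, -4] [77, 0, -4] [79, -2, -6] [80, 7, -8] [82, -8, -6] [83, -6, -7] [83, 1, -8] [84, 5, -13] [84, 9, -12] [85, 10, -10] [85, -15, -11] [86, 10, -14] [87, 6, -14]
```

View pics/s8.png

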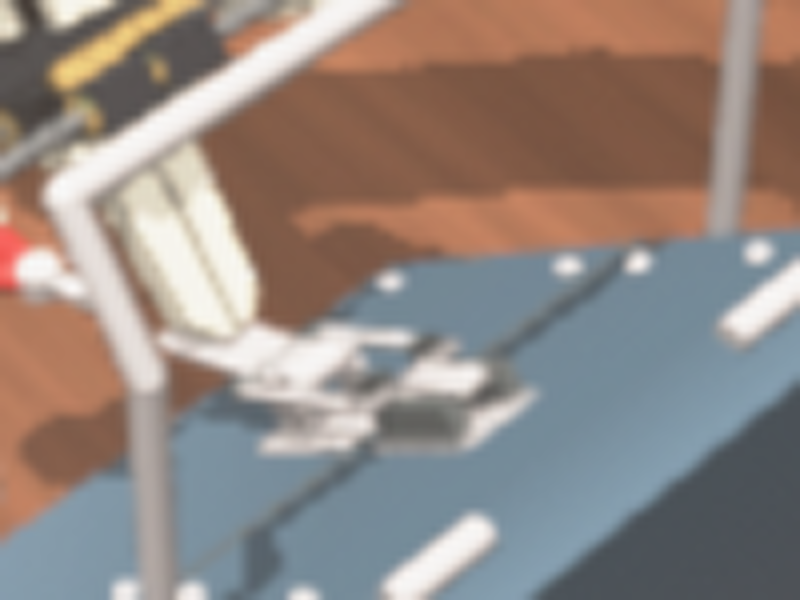

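The crossbar now sits behind the hooks: the tab ends at u≈87, which puts the bar at u≈56. Next is the push past the toggle.

```bash
python3 -m creep '[[[0,0.03,-0.01,0,0,0],[0,0.03,-0.01,0,0,0],[0,0.025,0,0,0,0],[0,0,0,0,0,0]]]'
python3 - <<'E'
from h import *
where()
E
python3 -m creep '[[[0,0.02,0,0,0,0],[0,0.01,0,0,0,0],[0,0,0,0,0,0]]]'
python3 - <<'E'
from h import *
where()
E
```

```text
time: 8.7
tcp_pos: [0.5259, -0.0556, 0.0877]
tool_rot: [-55.3, 0.2, 9.4]
wrist_force: [-0.7, 0.2, -0.8]
grip_width: 0.0005
t 8.7 face mm [-45.1   1.4   0.6] w [ 0.526 -0.056  0.088] rotvec err [ 0.3  0.1 -0.2] Fface [-0.2  0.7 -0.8] grip 0.001 j [  4.  44.  23. 116. -53.  60.  75.]
time: 9.0
tcp_pos: [0.526, -0.0536, 0.0842]
tool_rot: [-55.4, 0.0, 9.4]
wrist_force: [-0.5, -2.8, 8.3]
grip_width: 0.0003
t 9.0 face mm [-45.6   1.   -3.3] w [ 0.526 -0.054  0.084] rotvec err [ 0.4  0.1 -0.1] Fface [2.6 1.  8.3] grip 0.0 j [  4.  44.  23. 116. -53.  60.  76.]
```

```bash
python3 -m creep '[[[0,0.01,0,0,0,0],[0,0,0,0,0,0]]]'
python3 -m creep '[[[0,-0.1,0,0,0,0],[0,-0.2,0,0,0,0],[0,-0.25,0,0,0,0],[0,-0.25,0,0,0,0],[0,-0.25,0,0,0,0]]]'
python3 -m creep '[[[0,0,-0.2,0,0,0],[0,0,-0.2,0,0,0],[0,0,-0.2,0,0,0],[0,0,0,0,0,0]]]'
python3 - <<'E'
from h import *
where()
import cv2
for n in ("scene","top"):
    s=snapshot(n);c=s["image"][150:225,215:315] if n=="scene" else s["image"][180:240,240:320]; cv2.imwrite(f"pics/{n}9.png",cv2.resize(c[:,:,::-1],(800,600),interpolation=cv2.INTER_CUBIC))
    cv2.imwrite(f"pics/{n}9f.png",cv2.resize(s["image"][:,:,::-1],(800,600)))
    q=toF(cloud(s));lt=(s["depth"]>0)&(q[...,2]>-.016)&(abs(q[...,1])<.012)&(q[...,0]>-.09)&(q[...,0]<.14)&(q[...,2]<.06)
    Q=q[lt]*1000
    L=Q[Q[:,0]<-25]; print(n,np.degrees(0),"lever slope fit",np.polyfit(L[:,0],L[:,2],1),L[:,0].min(),"tabmax",Q[:,0].max())
E
```

```text
time: 9.2
tcp_pos: [0.5261, -0.0533, 0.0837]
tool_rot: [-55.4, -0.0, 9.3]
wrist_force: [-3.1, -7.5, 19.8]
grip_width: 0.0004
time: 9.7
tcp_pos: [0.5452, -0.1703, 0.2564]
tool_rot: [-55.4, 0.1, 9.4]
wrist_force: [1.7, 0.4, -0.6]
grip_width: 0.0001
time: 10.1
tcp_pos: [0.5601, -0.2704, 0.1828]
tool_rot: [-55.4, 0.3, 9.2]
wrist_force: [-0.1, 0.6, 0.4]
grip_width: 0.0007
t 10.1 face mm [-168.7    2.2  203.4] w [ 0.56  -0.27   0.183] rotvec err [ 0.4 -0.2 -0.2] Fface [ 0.8 -0.  -0. ] grip 0.001 j [ 17.  45.  29.  93. -40.  82.  72.]
scene 0.0 lever slope fit [0.13869771 1.48370132] -69.23496054099377 tabmax 87.47106699657584
top 0.0 lever slope fit [0.14089177 1.83512755] -70.74469747591104 tabmax 88.65235988334493
```

View pics/scene9.png

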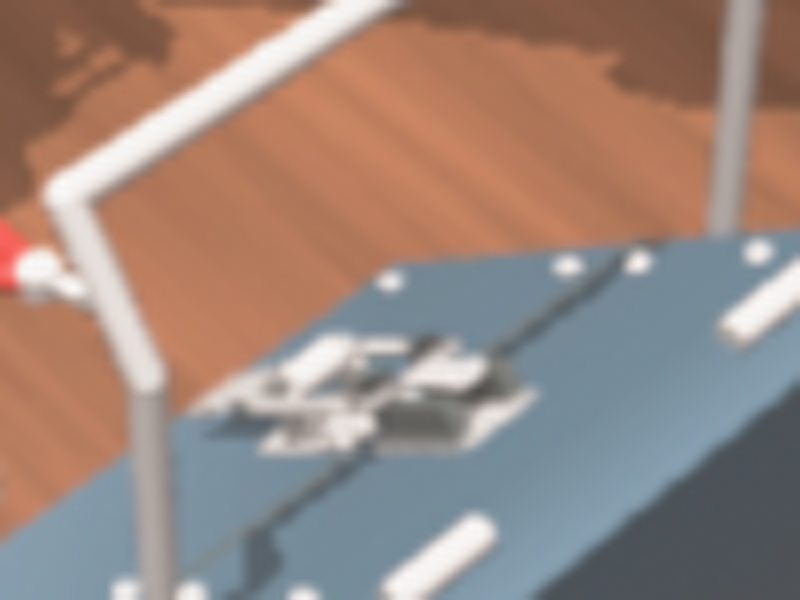

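View pics/top9.png

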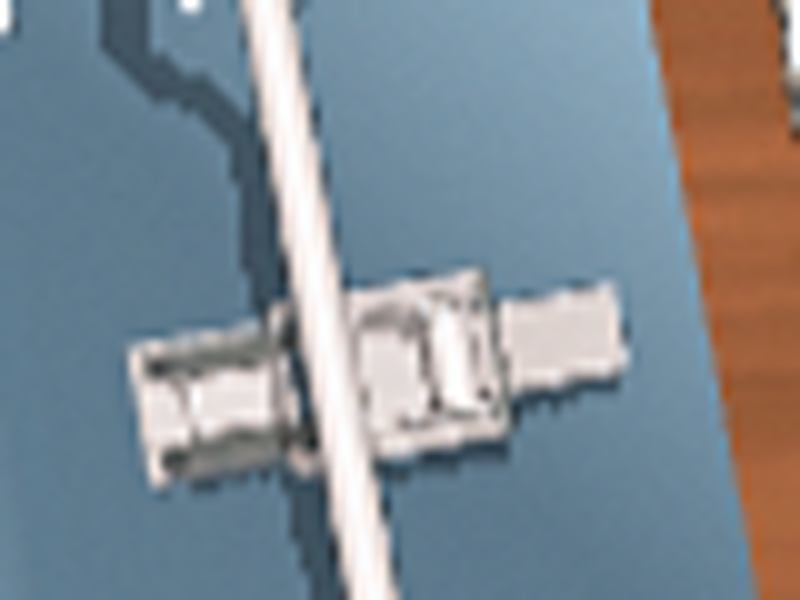

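View pics/scene9f.png

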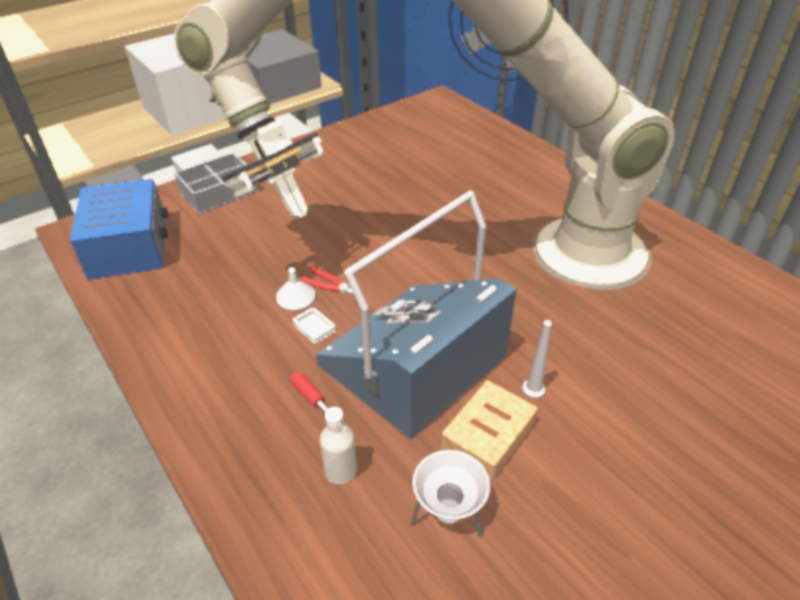

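The lever slope of 0.14 matches home (q = -0.14). The tab ends at u≈88, so the crossbar is at the seat. The other things haven't moved and the arm is clear, so I'm handing in.

Run:
```python
from rig import sign_off
print(sign_off())
```

```text
the job is handed in; nothing more can be done
None
```

The latch is fastened, and I handed the job in at about 10 s of the 54 s allowed. I pushed the wire loop over with the shut fingers and it fell onto the keeper's rails. Then I pushed the lever down to its home stop, reaching about 20 N at the wrist there, and backed the arm well clear.

Last checks, with the robot touching nothing:
- **Lever:** both cameras' depth readings gave a lever slope of about 0.14, which matches the home stop at -0.14 rad. It stayed there after I let go.
- **Loop:** the tab's end measured about 87–89 mm up-slope of the pivot, which puts the crossbar at the keeper seat, behind the hooks.
- **Other things on the bench:** they look to be where they started in the scene picture. I compared these by eye and did not measure them.

No check failed or disagreed. I did not measure the keeper's 2 mm draw; it is too small for the cameras' depth noise.

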